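Seat the tube guide plate on the block heater

TASK

Fit the tube guide plate on the block heater: pick it up by its black handle, lay it gently on the two brass pins and slide it, without forcing, until both pin holes drop over the pins and the plate lies flat on the deck. Then push the red-knobbed latch fully in over the plate's edge, let go, and leave the other things on the bench alone.

Things in the scene. Friction and masses are not known exactly. Their poses are not given: they have to be found in the camera images.
- plate: loose aluminium guide plate, 120 (its x) x 200 (its y) x 8 thick, 0.34 to 0.55 kg, flat on the bench at the start; origin at the centre of its underside, z up. Two round pin holes (see hole_a, hole_b) and six larger tube holes (25.8 diameter, at x = +-37, y = -50, 0, 50) go through it. It is the same turned half round: either way fits. Seated, it lies flat on the deck, parallel to the heater.
- grip (a point): middle of the plate's black bar handle: plate centre, 36 above the plate's underside. The bar is 14 wide (plate's x), 90 long (plate's y) and 16 tall (28 to 44 above the underside), on two posts 12 wide at y = +-37, with free room under the bar between the posts
- hole_a (a point): centre of one pin hole, at y = +85 on the plate's centre line, at its underside; diameter 13.8, straight through
- hole_b (a point): the other pin hole, the same, at y = -85
- heater: grey block heater, fixed to the bench, 190 (x) x 285 (y from -160 to +125) x 55 high, with a dark flat deck on top and a blue panel on its front (-x); origin on the bench under the deck's middle, z up. Two brass pins stand on the deck (see slot_a, slot_b). More than 35 N between the plate and the pins or latch, while it is not yet down on the deck, is forcing.
- deck (a point): point on the deck's surface above the heater's origin, 55 above the bench; axes as the heater's
- slot_a (a point): middle (not the pin) of the slot at y = +85 of the deck, on its surface; the slot runs along heater x. The pin in it is 12 in diameter and stands 7 above the deck: straight for 6, then tapering to 10.6 at its top. It is clamped anywhere from -20 to +20 along x from this point; its place is not measured and must be found by feel (or roughly by eye). It does not give.
- slot_b (a point): the same for the other pin, at y = -85. Both pins sit on one bar and always share the same x: the line through them stays parallel to the heater's y
- latch (a joint): travel (m) of the slide latch at the heater's -y end: 0 open, 0.032 fully in (stop); at the start 0 to 0.005. It moves along heater +y, takes about 2 N and stays where it is left. Its steel tongue, 40 wide, lies 10 to 15 above the deck, tip at y = -119 at 0, clear of the seated plate's edge at y = -100. It passes over a seated plate and strikes an unseated one.
- latch_knob (a point): middle of the latch's upright red knob, 18 in diameter, standing from 15 to 45 above the deck; this point is 35 above the deck and moves with the latch (y = -136 in the heater's frame at 0)
- rack: wooden test-tube rack with five capped tubes, 70 x 240 x 116 high; origin at the centre of its underside
- flask: small glass volumetric flask, 72 wide, 140 high; origin at the centre of its underside
- wash_bottle: white wash bottle with red cap, 60 wide, 130 high; origin at the centre of its underside
- beaker: glass beaker, 70 wide, 85 high; origin at the centre of its underside
- jar: amber reagent jar with black cap, 60 wide, 85 high; origin at the centre of its underside
- bung: orange rubber bung, 36 wide, 30 high; origin at the centre of its underside
- scoop: steel lab spatula lying flat, 160 long, 16 wide at the blade; origin under its middle

How it is judged (in metres and radians):
On the way, in this order (a step that is already met when the one before it is completed fails the run):
1. the plate is carried to above the heater's deck (z of plate in the frame of deck above 0.004 m and horizontal distance between plate and deck below 0.05 m), for 0.1 s.
2. the plate has dropped over both pins and lies flat on the deck, the latch still open (z of plate in the frame of deck between -0.003 and 0.002 m and y of plate in the frame of deck between -0.004 and 0.004 m and x of plate in the frame of deck between -0.024 and 0.024 m and angle between plate's own z axis and vertical below 0.02 rad and angle between the x axis of plate and the x axis of heater, either way round below 0.05 rad and not (value of joint latch above 0.027 m)), for 0.2 s.
3. the latch is pushed in over the seated plate (z of plate in the frame of deck between -0.003 and 0.002 m and y of plate in the frame of deck between -0.004 and 0.004 m and x of plate in the frame of deck between -0.024 and 0.024 m and angle between plate's own z axis and vertical below 0.02 rad and angle between the x axis of plate and the x axis of heater, either way round below 0.05 rad and value of joint latch above 0.027 m), for 0.2 s.
At the end, for the whole second after the job is handed in: The plate lies flat (within 2 mm and 0.02 rad) on the heater's deck with both holes over the pins (within 4 mm of the pins' line in y, within 24 mm of the deck point in x, parallel within 0.05 rad), at rest, and the latch is at least 27 mm in, over its edge (all of step 3 and linear speed of plate below 0.01 m/s); the robot touches nothing.
It fails at once if the plate is forced: more than 35 N between it and the heater, its pins or latch while it is not yet down on the deck (contact force between plate and heater above 35 N and z of plate in the frame of deck above 0.004 m).
It fails at once if a bystander is pushed more than 30 mm (distance of any of rack, flask, wash_bottle, beaker, jar, bung, scoop from where it was at the start of the episode above 0.03 m).
It fails at once if a standing bystander is knocked over (angle between any of rack, flask, wash_bottle, beaker, jar, bung's own z axis and vertical above 0.5 rad).
It also fails if it takes over 61 s, if anything falls off the work surface, if the arm or the gripper's body presses on something with over 40 N, if the wrist force passes 120 N, or if a joint passes its speed limit or range.

ROBOT

A 6-joint arm with a two-finger parallel gripper is mounted at the origin on the work surface. World frame = base frame: x ahead of the robot, y to its left, z up, the work surface at z = 0. Lengths are in mm, angles in degrees, forces in N, time in s.
With the tool pointing down it reaches from about 300 to 850 mm from the base axis. Payload 4.2 kg.
Tool frame: the origin (TCP) lies at the very end of the fingers, on their centre line; the grasp point (between the pads) lies 19 mm behind it; z points along the fingers, y is the direction in which the jaws open and shut (so a half turn about z gives the same grasp; the last joint's range is limited). The gripper opens to 91 mm and grips with 3 to 60 N. Pads are 32 mm wide; open, the fingers measure 118 mm over their backs; the gripper's body (76 mm by 178 mm) begins 60 mm behind the grasp point.
Start: joints at [-65.374, 18.312, 89.639, -0, 72.044, -1.146], TCP at [250.007, -517.822, 213.976] pointing down, gripper open.
Joint ranges: [-177.97, 177.97], [-48.28, 115.42], [12.27, 149.76], [-77.06, 257.06], [2.81, 150.46], [-146.56, 146.56]. Speed limits (degrees/s): [147.25, 147.25, 180, 180, 180, 180].

INTERFACE

Orientations are given as [roll, pitch, yaw] about the fixed x, y, z axes, in that order (R = Rz(yaw) Ry(pitch) Rx(roll)).
In Python, from workcell import env gives the robot as it stands. The module is installed in compiled form; this text tells all that it offers.
- The arm moves only by the tool arm_command, never from a script. Its argument "targets" is a list of rows, each a list of 5 numbers: the closure, from 0 (fully open) to 1 (shut), then the shift along the tool's x, y, z each as a share of 50 cm, from -1 to 1, then the turn about the tool's z as a share of pi/4 rad, from -1 to 1. A call has 1 to 8 rows; each row is the pose to reach, as a shift and turn from the pose measured when the call began, along the tool's axes at that moment; what a row does not reach only later rows make up. A row lasts 1/12 s, in which the tool goes at most 41.7 mm and 7.16 degrees, less where a joint would pass 70% of its speed; a pose out of reach is approached as far as the arm can. A call with a number of a shift or a turn outside -1 to 1 is refused whole. A call with a gripper value outside its range is refused whole. The fingers move at their own pace and stop on an object; "squeeze" is the grip in N (left out, the last holds). Time passes only in rows, so rows that repeat a pose let the fingers close. It gives the time, the measured TCP pose, the force and the opening at its end, in the units of the state.
- env.state(): the state, without advancing time (a new reading comes with each control period).
- env.grab_frame(name): name is "scene" or "top" or "wrist"; returns the picture (384x512x3 uint8, red, green, blue); there is no depth.
- env.camera_params(name): a dict with "camera_matrix" (3x3 intrinsics, pixels), "R" (3x3) and "t" (3): a world point X has camera coordinates R X + t; the wrist camera has in their place "hand_eye" (4x4, takes a point from camera to tool coordinates, whose origin is the TCP and whose axes are the flange's). Camera axes: x right, y down, z forward; pixel columns grow to the right and rows downward; lengths in mm; the calibration is good to about 2 mm. A picture is of the moment at which its call begins: read the wrist's pose just before it. camera_params takes no time and is no camera call.
- env.job_done(): hands the job in, once; it reports no verdict.
The state is a dict: "time_s": time; "qpos": joint angles; "qvel": joint speeds; "effort": joint torques, N m; "ee_pos": TCP position; "ee_rot": TCP orientation; "force": force on the tool from outside, world axes, zero at the start; "torque": the same for the moment, N m; "gripper_width": finger opening in mm.
Only numpy, scipy, OpenCV 4.12 (cv2) and the standard library are available. Lean on these libraries where they do the work, as an engineer would, in place of code of your own. Each camera call takes 0.05 s, during which the arm holds its last target.

## Working session

There is one attempt and no reset: what is moved stays moved. The work goes in short steps, Python scripts to look and compute and a tool call to move; the robot and the scene stay as the last step left them, time stands still between calls to the robot, and variables do not carry over. Pictures are saved under pics/ and viewed, and the job is handed in when it is done.

Besides the shell and the picture viewer there is one more tool, called after ">>>" as name(argument=value, ...) on one line, values as JSON. arm_command: Moves the arm, as the interface text tells. Shift numbers are shares of 50 cm and turn numbers shares of pi/4 rad, none past 1 either way. Its arguments: {"type":"object","properties":{"targets":{"type":"array"},"squeeze":{"type":"number"}},"required":["targets"]}

```bash
mkdir -p pics
python3 - <<'E'
from workcell import env
import cv2,numpy as np
print(env.state())
for n in ["scene","top","wrist"]:
    im=env.grab_frame(n); cv2.imwrite(f"pics/{n}0.png",im[:,:,::-1])
    p=env.camera_params(n); print(n,{k:np.round(v,4).tolist() for k,v in p.items()})
E
```

```text
{'time_s': 0.0, 'qpos': array([-6.53772847e+01,  1.83509053e+01,  8.97041976e+01, -5.42153525e-04,
        7.20429335e+01, -1.14664099e+00]), 'qvel': array([-0.00211983,  0.02304565,  0.012482  , -0.06048928, -0.09469564,
        0.03033379]), 'effort': array([-3.82855487e-04, -4.12463415e+01, -2.31976730e+01,  7.27514620e-02,
        4.59356164e-02, -1.41663945e-04]), 'ee_pos': array([ 249.77100592, -517.38182049,  213.1426094 ]), 'ee_rot': array([-1.79901973e+02, -1.44648220e-03,  2.57695227e+01]), 'force': array([-0.08985939,  0.0122693 , -0.19055932]), 'torque': array([ 0.04087935, -0.03202452,  0.00370791]), 'gripper_width': 91.20201550756671}
scene {'camera_matrix': [[375.7457, 0.0, 258.1128], [0.0, 375.7457, 193.6783], [0.0, 0.0, 1.0]], 'R': [[-0.8049, 0.5932, -0.016], [0.4623, 0.6098, -0.6438], [-0.3722, -0.5255, -0.765]], 't': [467.3417, -221.3287, 1435.8659]}
top {'camera_matrix': [[362.0553, 0.0, 250.3405], [0.0, 362.0553, 192.9035], [0.0, 0.0, 1.0]], 'R': [[-0.002, -0.9998, 0.0191], [-0.9881, -0.0009, -0.1541], [0.1541, -0.0192, -0.9879]], 't': [-9.5762, 577.0802, 1148.8642]}
wrist {'camera_matrix': [[341.7932, 0.0, 258.1529], [0.0, 341.7932, 195.6918], [0.0, 0.0, 1.0]], 'hand_eye': [[0.0, -0.9673, -0.2535, 71.4728], [1.0, -0.0002, 0.0009, 0.478], [-0.0009, -0.2535, 0.9673, -170.1452], [0.0, 0.0, 0.0, 1.0]]}
```

View pics/scene0.png

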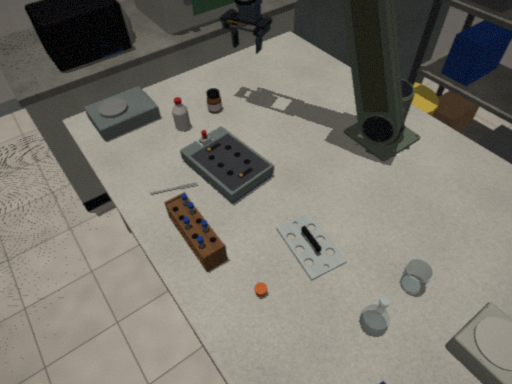

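View pics/top0.png

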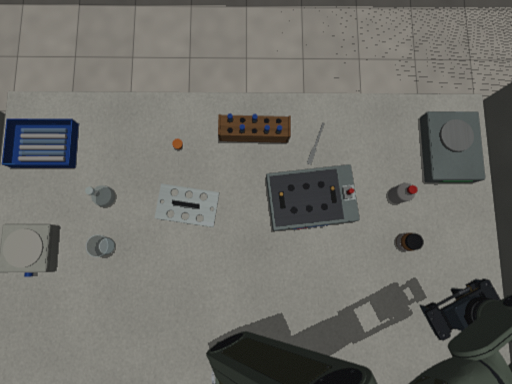

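View pics/wrist0.png

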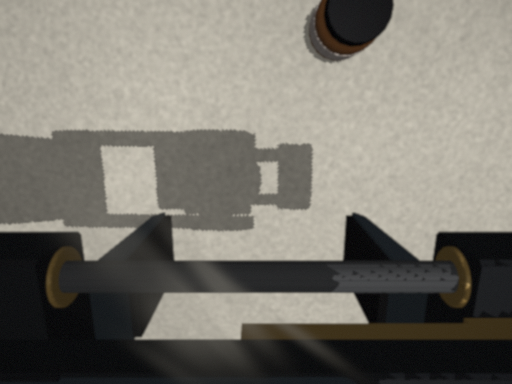

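The top view shows the heater near (312,197), with the latch knob near (350,190). The plate is near (187,204) with its handle along y, and the pins sit near (282,194) and (333,189). I'll enlarge the crops.

Run:
```python
import cv2,numpy as np
a=cv2.imread('pics/top0.png')
c=cv2.resize(a[155:240,145:370],None,fx=3.5,fy=3.5,interpolation=cv2.INTER_CUBIC); cv2.imwrite('pics/topz.png',c)
b=cv2.imread('pics/scene0.png')
c=cv2.resize(b[115:285,165:355],None,fx=3.5,fy=3.5,interpolation=cv2.INTER_CUBIC); cv2.imwrite('pics/scz.png',c)
```

```text
(no output)
```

View pics/topz.png

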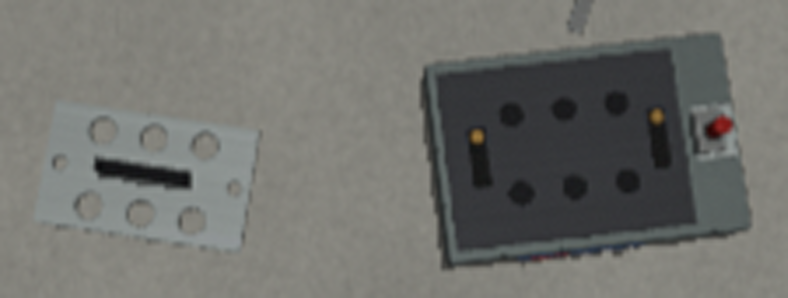

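View pics/scz.png

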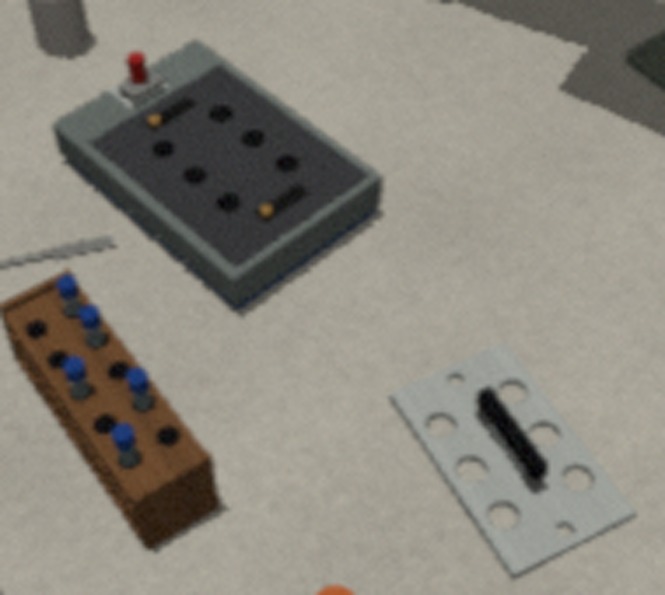

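```bash
cat > h.py <<'E'
import numpy as np,cv2
from workcell import env
from scipy.spatial.transform import Rotation as Ro
def cam(n,st=None):
    p=env.camera_params(n);K=np.array(p['camera_matrix'])
    if n!='wrist': return K,np.array(p['R']),np.array(p['t'])
    H=np.array(p['hand_eye']);T=np.eye(4);T[:3,:3]=Ro.from_euler('xyz',st['ee_rot'],degrees=True).as_matrix();T[:3,3]=st['ee_pos']
    W=np.linalg.inv(T@H);return K,W[:3,:3],W[:3,3]
def onz(c,uv,z):
    K,R,t=c;d=R.T@np.linalg.inv(K)@np.array([uv[0],uv[1],1.]);o=-R.T@t
    return o+d*(z-o[2])/d[2]
def proj(c,X):
    K,R,t=c;q=K@(R@np.asarray(X,float)+t);return q[:2]/q[2]
def blobs(m,amin=3):
    n,l,s,c=cv2.connectedComponentsWithStats(m.astype(np.uint8))
    return [(s[i,4],np.round(c[i],2)) for i in range(1,n) if s[i,4]>=amin]
E
python3 - <<'E'
from h import *
for n in ['top','scene']:
    im=cv2.imread(f'pics/{n}0.png');hsv=cv2.cvtColor(im,cv2.COLOR_BGR2HSV);c=cam(n)
    x0,x1,y0,y1=(145,370,155,240) if n=='top' else (165,355,115,285)
    H,S,V=[a.astype(int) for a in cv2.split(hsv)]
    R=np.zeros(H.shape,bool);R[y0:y1,x0:x1]=1
    print(n)
    for nm,m,z in [('brass',(H>8)&(H<28)&(S>110)&(V>90),62),('red',((H<6)|(H>174))&(S>140)&(V>60),90),('dark',(V<45),55),]:
        for a,q in blobs(m&R,4): print(nm,a,q,np.round(onz(c,q,z),1))
    if n=='top':
        g=cv2.cvtColor(im,cv2.COLOR_BGR2GRAY); 
        m=(g>135)&(S<40)&R; 
        nn,l,s,cc=cv2.connectedComponentsWithStats(m.astype(np.uint8));print(g[200,165:212],g[170:230,150:155].mean())
        m=(g[155:240,145:370]);
E
```

```text
top
brass 9 [332.11 187.67] [ 592.  -277.1   62. ]
brass 11 [280.91 193.64] [ 572.1 -109.    62. ]
red 18 [350.83 190.72] [ 577.4 -329.7   90. ]
dark 38 [320.68 184.18] [ 604.8 -241.5   55. ]
dark 38 [305.66 185.74] [ 599.5 -191.7   55. ]
dark 38 [290.68 187.18] [ 594.6 -142.2   55. ]
dark 68 [333.03 195.88] [ 565.9 -280.9   55. ]
dark 67 [281.76 201.82] [ 546.2 -112.1   55. ]
dark 92 [185.24 203.98] [538.9 201.5  55. ]
dark 40 [324.   206.32] [ 531.4 -250.    55. ]
dark 40 [308.8  207.92] [ 526.2 -200.1   55. ]
dark 40 [293.5 209.8] [ 520. -150.   55.]
[137 137 137 137 139 141 133  71  74  81 100 101 105 105 115 126 129 144
 145 144 144 144 143 144 144 144 143 144 143 143 142 141 142 143 142 142
 136 130 127 131 133 138 143 143 143 143 143] 130.73
scene
brass 6 [209.  148.5] [ 588.7 -277.1   62. ]
brass 7 [240.43 174.14] [ 570.8 -109.5   62. ]
brass 816 [195.22 228.61] [799.6 -10.6  62. ]
brass 4 [188.5 200. ] [ 761.8 -116.9   62. ]
brass 19 [260.32 283.42] [751.4 243.1  62. ]
red 25 [203.76 133.92] [ 577.3 -324.6   90. ]
dark 40 [215.02 146.1 ] [ 561.9 -281.6   55. ]
dark 30 [227.93 146.93] [ 527.8 -250.2   55. ]
dark 31 [237. 154.] [ 522.5 -201.    55. ]
dark 28 [211.29 157.07] [ 601.7 -242.4   55. ]
dark 32 [246.81 161.22] [ 515.8 -151.5   55. ]
dark 31 [220.06 164.84] [ 597.9 -192.3   55. ]
dark 57 [246.04 172.21] [ 547.6 -111.    55. ]
dark 34 [229.94 172.5 ] [ 590.9 -142.4   55. ]
dark 16 [174.94 208.69] [ 810.3 -117.6   55. ]
dark 15 [180.87 217.4 ] [811.8 -77.2  55. ]
dark 18 [198.22 220.5 ] [775.9 -35.6  55. ]
dark 4 [189.5 226.5] [807.7 -32.2  55. ]
dark 144 [310.69 238.91] [551.3 215.4  55. ]
dark 21 [194.38 236.  ] [813.1   5.7  55. ]
dark 22 [212.64 239.32] [776.8  47.3  55. ]
dark 6 [203.17 245.67] [809.6  49.3  55. ]
dark 6 [220.17 260.  ] [796.  117.4  55. ]
```

>>> arm_command(targets=[[0,0.766,-0.114,-0.074,-1],[0,0.766,-0.114,-0.074,-1],[0,0.766,-0.114,-0.074,-1],[0,0.766,-0.114,-0.074,-1],[0,0.766,-0.114,-0.074,-1],[0,0.766,-0.114,-0.074,-1],[0,0.766,-0.114,-0.074,-1],[0,0.766,-0.114,-0.074,-1]])

```text
time_s: 0.82
ee_pos: [525.5, -329.3, 245.2]
ee_rot: [-179.9, -0.1, 70.9]
force: [1.0, -0.4, -0.5]
gripper_width: 90.9
```

```bash
cat >> h.py <<'E'
def cmd(pos,yaw,st=None):
    st=st or env.state();R=Ro.from_euler('xyz',st['ee_rot'],degrees=True).as_matrix()
    d=R.T@(np.array(pos)-st['ee_pos'])/500;dy=(yaw-st['ee_rot'][2]+180)%360-180
    print('pos',np.round(st['ee_pos'],1),'rot',np.round(st['ee_rot'],2),'F',np.round(st['force'],1),'w',round(st['gripper_width'],1),'t',round(st['time_s'],2));print('shift',np.round(d,4),'turn',round(-dy/45,4))
E
python3 -c "
from h import *
cmd([570,-300,250],96)"
```

```text
pos [ 525.5 -329.3  245.2] rot [-1.7992e+02 -5.0000e-02  7.0850e+01] F [ 1.  -0.4 -0.5] w 90.9 t 0.82
shift [ 0.0846  0.0648 -0.0097] turn -0.5588
```

>>> arm_command(targets=[[0,0.085,0.065,-0.01,-0.56],[0,0.085,0.065,-0.01,-0.56],[0,0.085,0.065,-0.01,-0.56],[0,0.085,0.065,-0.01,-0.56],[0,0.085,0.065,-0.01,-0.56],[0,0.085,0.065,-0.01,-0.56]])

```text
time_s: 1.32
ee_pos: [570.1, -299.7, 249.7]
ee_rot: [-179.9, -0.1, 96.0]
force: [-0.2, 0.4, 0.4]
gripper_width: 90.7
```

Run:
```python
from h import *
st=env.state();im=env.grab_frame('wrist')[:,:,::-1];cv2.imwrite('pics/w1.png',im)
np.save('w1.npy',np.r_[st['ee_pos'],st['ee_rot']]);print(st['ee_pos'],st['ee_rot'])
```

```text
[ 570.05832227 -299.69930489  249.72402936] [-1.79909674e+02 -1.09135000e-01  9.59529681e+01]
```

View pics/w1.png

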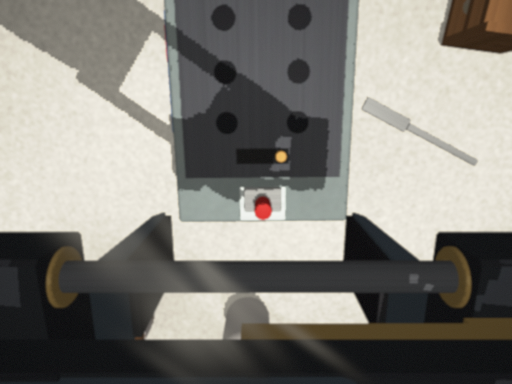

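The wrist view shows the six wells, around (224..300, 17..123), pin b near (281,157) and the red knob near (263,208). Next I'll measure these.

Run:
```python
from h import *
v=np.load('w1.npy');c=cam('wrist',dict(ee_pos=v[:3],ee_rot=v[3:]))
im=cv2.imread('pics/w1.png');H,S,V=[a.astype(int) for a in cv2.split(cv2.cvtColor(im,cv2.COLOR_BGR2HSV))]
R=np.zeros(H.shape,bool);R[0:222,165:360]=1
for th in (18,24,30,36):
  print(th)
  for a,q in blobs((V<th)&R,100): print(' dark',a,q,np.round(onz(c,q,55),1))
for a,q in blobs((H>8)&(H<28)&(S>100)&(V>90)&R,20): print('brass',a,q,np.round(onz(c,q,61.5),1))
for a,q in blobs(((H<6)|(H>174))&(S>140)&(V>60)&R,20): print('red',a,q,np.round(onz(c,q,92),1))
```

```text
18
24
 dark 253 [224.03  72.94] [ 525.2 -200.4   55. ]
 dark 287 [226.48 122.7 ] [ 531.6 -249.2   55. ]
 dark 217 [296.72 124.03] [ 604.8 -242.9   55. ]
 dark 258 [256.32 155.56] [ 566.1 -280.2   55. ]
30
 dark 307 [224.2   72.96] [ 525.3 -200.4   55. ]
 dark 327 [226.48 122.59] [ 531.6 -249.1   55. ]
 dark 260 [296.76 123.87] [ 604.8 -242.7   55. ]
 dark 505 [255.29 155.55] [ 565.1 -280.3   55. ]
36
 dark 344 [224.19  72.89] [ 525.3 -200.4   55. ]
 dark 365 [226.3 122.6] [ 531.4 -249.1   55. ]
 dark 296 [296.77 123.61] [ 604.8 -242.5   55. ]
 dark 562 [255.14 155.78] [ 564.9 -280.6   55. ]
brass 122 [280.68 156.27] [ 591.7 -277.4   61.5]
red 276 [262.56 207.67] [ 577.5 -326.4   92. ]
```

>>> arm_command(targets=[[0,0.2,-0.01,0,0],[0,0.2,-0.01,0,0],[0,0.2,-0.01,0,0],[0,0.2,-0.01,0,0],[0,0.2,-0.01,0,0]])

```text
time_s: 1.78
ee_pos: [554.6, -200.9, 250.6]
ee_rot: [-180.0, -0.0, 96.0]
force: [0.5, 0.4, -0.8]
gripper_width: 91.2
```

Run:
```python
from h import *
st=env.state();im=env.grab_frame('wrist')[:,:,::-1];cv2.imwrite('pics/w2.png',im)
c=cam('wrist',st);print(st['ee_pos'],st['ee_rot'])
H,S,V=[a.astype(int) for a in cv2.split(cv2.cvtColor(im,cv2.COLOR_BGR2HSV))]
R=np.zeros(H.shape,bool);R[0:222,165:360]=1
for a,q in blobs((V<32)&R,100): print(' dark',a,q,np.round(onz(c,q,55),1))
for a,q in blobs((H>8)&(H<28)&(S>100)&(V>90)&R,20): print('brass',a,q,np.round(onz(c,q,61.5),1))
cmd([545,110,250],83)
```

```text
[ 554.60800211 -200.88213714  250.58422508] [-1.79965521e+02 -2.63264407e-02  9.59703118e+01]
 dark 342 [251.49  88.47] [ 538.9 -113.9   55. ]
 dark 338 [230.34 122.09] [ 520.2 -149.6   55. ]
 dark 239 [301.12 124.15] [ 594.2 -144.    55. ]
 dark 308 [299.99 168.71] [ 599.4 -191.1   55. ]
 dark 306 [231.63 169.3 ] [ 525.8 -199.4   55. ]
brass 141 [285.11  86.22] [ 572.4 -108.5   61.5]
pos [ 554.8 -201.7  250.4] rot [-1.7996e+02 -3.0000e-02  9.5920e+01] F [ 0.8 -0.2  0.3] w 91.2 t 1.83
shift [0.6221 0.0448 0.001 ] turn 0.287
```

View pics/w2.png

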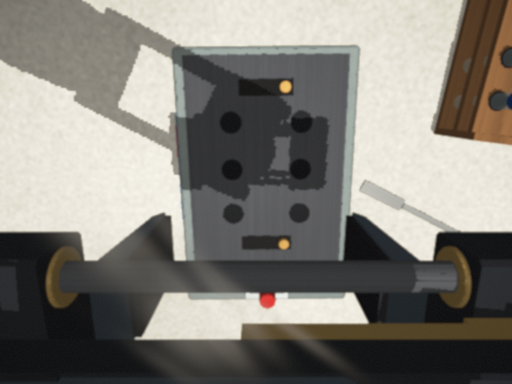

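Pin a measures (572.4,-108.5) and pin b (591.7,-277.4), 170 apart as expected, giving a heater yaw of about 6.4° and a pin midpoint near (582,-193). Now the plate.

>>> arm_command(targets=[[0,0.62,0.045,0,0.29],[0,0.62,0.045,0,0.29],[0,0.62,0.045,0,0.29],[0,0.62,0.045,0,0.29],[0,0.62,0.045,0,0.29],[0,0.62,0.045,0,0.29],[0,0.62,0.045,0,0.29],[0,0.62,0.045,0,0.29]])

```text
time_s: 2.5
ee_pos: [545.9, 111.9, 250.4]
ee_rot: [-180.0, -0.1, 82.9]
force: [0.2, -0.3, -0.6]
gripper_width: 91.0
```

Run:
```python
from h import *
st=env.state();im=env.grab_frame('wrist')[:,:,::-1];cv2.imwrite('pics/w3.png',im)
print(st['ee_pos'],st['ee_rot'],st['force']);np.save('w3.npy',np.r_[st['ee_pos'],st['ee_rot']])
```

```text
[545.87316501 111.85017829 250.44287229] [-1.79977838e+02 -1.05820041e-01  8.28959503e+01] [ 0.23011483 -0.31587967 -0.60100547]
```

View pics/w3.png

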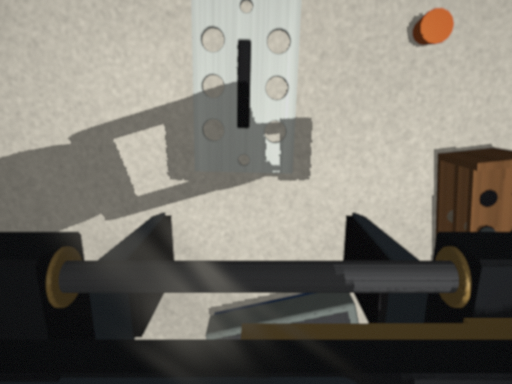

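The plate is in view, with its handle at roughly (244,84) and its pin holes near (247,6) and (244,160).

Run:
```python
from h import *
v=np.load('w3.npy');c=cam('wrist',dict(ee_pos=v[:3],ee_rot=v[3:]))
im=cv2.imread('pics/w3.png');g=cv2.cvtColor(im,cv2.COLOR_BGR2GRAY)
m=np.zeros(g.shape,np.uint8);m[30:140,225:265]=(g[30:140,225:265]<45)
r=cv2.minAreaRect(cv2.findContours(m,0,1)[0][0]);print(r, blobs(m,50))
ys,xs=np.nonzero(m)
for z in (40,44):
  P=np.array([onz(c,q,z) for q in np.c_[xs,ys]])[:,:2]
  mm=cv2.minAreaRect(P.astype(np.float32));ev=np.linalg.eigh(np.cov(P.T))[1][:,1]
  print(z,mm,P.mean(0),np.degrees(np.arctan2(ev[1],ev[0])))
h=[onz(c,q,8) for q in [(247,6),(244,160)]];print(h,(h[0]+h[1])/2)
big=cv2.resize(im[0:180,180:310],None,fx=4,fy=3.3,interpolation=cv2.INTER_CUBIC);
for a,b in [((213,40),(278,41)),((213,85),(277,88)),((213,130),(277,131))]:
    print((onz(c,a,8)+onz(c,b,8))/2, np.linalg.norm(onz(c,a,8)-onz(c,b,8)))
cv2.imwrite('pics/w3z.png',big)
```

```text
((243.2718963623047, 83.96817016601562), (10.627487182617188, 86.0340805053711), 0.8184555172920227) [(np.int32(918), array([243.3 ,  84.24]))]
40 ((542.1015014648438, 205.5908966064453), (87.02388763427734, 11.248677253723145), 81.63279724121094) [542.20249555 206.16551165] 81.49330172807797
44 ((542.2405395507812, 205.3402862548828), (86.10958099365234, 11.130528450012207), 81.63280487060547) [542.34045601 205.90891697] 81.493301728078
[array([556.10635016, 288.69963133,   8.        ]), array([530.22396324, 121.71440856,   8.        ])] [543.1651567  205.20701995   8.        ]
[549.87331164 254.44957808   8.        ] 72.53143556733629
[542.81877058 205.98019634   8.        ] 73.77058791759812
[536.14291249 156.52856235   8.        ] 76.08099747029829
```

View pics/w3z.png

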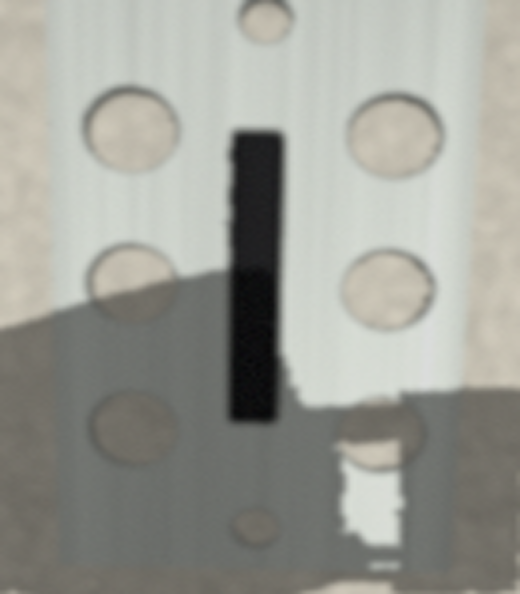

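```bash
python3 -c "
from h import *
cmd([542.5,205.7,100],81.4);cmd([542.5,205.7,17],81.4)"
```

```text
pos [545.9 113.8 250.3] rot [-179.96   -0.21   83.  ] F [ 0.9  2.9 -0.1] w 91.2 t 2.55
shift [ 0.1804 -0.029   0.3014] turn 0.0355
pos [545.9 113.8 250.3] rot [-179.96   -0.21   83.  ] F [ 0.9  2.9 -0.1] w 91.2 t 2.55
shift [ 0.1798 -0.0289  0.4674] turn 0.0355
```

>>> arm_command(targets=[[0,0.18,-0.029,0.1,0.035],[0,0.18,-0.029,0.2,0.035],[0,0.18,-0.029,0.3,0.035],[0,0.18,-0.029,0.3,0.035],[0,0.18,-0.029,0.35,0.035],[0,0.18,-0.029,0.35,0.035],[0,0.18,-0.029,0.35,0.035]])

```text
time_s: 3.13
ee_pos: [542.0, 204.2, 73.7]
ee_rot: [-179.7, -0.0, 81.4]
force: [-0.3, 0.4, 0.2]
gripper_width: 91.0
```

```bash
python3 -c "
from h import *
cmd([542.5,205.7,17],81.4)"
```

```text
pos [542.  204.2  73.7] rot [-1.7969e+02 -4.0000e-02  8.1370e+01] F [-0.3  0.4  0.2] w 91.0 t 3.13
shift [0.0032 0.0012 0.1133] turn -0.0006
```

>>> arm_command(targets=[[0,0.003,0.001,0.06,0],[0,0.003,0.001,0.11,0],[0,0.003,0.001,0.113,0],[0,0.003,0.001,0.113,0]], squeeze=40)

```text
time_s: 3.47
ee_pos: [543.9, 204.9, 18.7]
ee_rot: [-179.8, -0.1, 81.3]
force: [0.5, 0.3, -0.0]
gripper_width: 91.3
```

>>> arm_command(targets=[[1,0,0,0,0],[1,0,0,0,0],[1,0,0,0,0],[1,0,0,0,0],[1,0,0,0,0],[1,0,0,0,0],[1,0,0,0,0],[1,0,0,0,0]], squeeze=40)

```text
time_s: 4.13
ee_pos: [543.8, 204.9, 18.7]
ee_rot: [-179.8, -0.1, 81.3]
force: [0.0, -1.4, 0.0]
gripper_width: 40.9
```

```bash
python3 -c "
from h import *
cmd([542.5,205.7,17],81.4);print(env.state()['torque'])"
```

```text
pos [543.8 204.9  18.7] rot [-1.7978e+02 -6.0000e-02  8.1300e+01] F [ 0.  -1.4  0. ] w 40.9 t 4.13
shift [ 0.0011 -0.0028  0.0034] turn -0.0023
[-0.01238046 -0.06750534 -0.03693781]
```

>>> arm_command(targets=[[1,0,-0.001,0.001,0],[1,0,-0.001,0.001,0],[1,0,-0.001,0.001,0],[1,0,-0.001,0.001,0],[1,0,-0.001,0.001,0],[1,0,-0.001,0.001,0],[1,0,-0.001,0.001,0],[1,0,-0.001,0.001,0]])

```text
time_s: 4.8
ee_pos: [542.5, 205.0, 18.0]
ee_rot: [-179.7, -0.0, 81.3]
force: [-3.1, 1.3, 1.1]
gripper_width: 13.5
```

```bash
python3 -c "
from h import *
cmd([542.5,205.7,17],81.4);print(env.state()['torque'])"
```

```text
pos [542.5 205.   18. ] rot [-1.7969e+02 -4.0000e-02  8.1290e+01] F [-3.1  1.3  1.1] w 13.5 t 4.8
shift [ 0.0013 -0.0003  0.0021] turn -0.0024
[0.1867076  0.44801572 0.04116003]
```

>>> arm_command(targets=[[1,0,0,-0.03,0],[1,0,0,-0.08,0],[1,0,0,-0.14,0],[1,0,0,-0.2,0],[1,0,0,-0.22,0],[1,0,0,-0.22,0],[1,0,0,-0.22,0]])

```text
time_s: 5.38
ee_pos: [542.7, 204.5, 126.9]
ee_rot: [-179.6, 0.0, 81.3]
force: [-0.9, -0.2, -4.5]
gripper_width: 13.8
```

Run:
```python
from h import *
st=env.state();im=env.grab_frame('wrist')[:,:,::-1];cv2.imwrite('pics/w4.png',im)
np.save('w4.npy',np.r_[st['ee_pos'],st['ee_rot']]);print(st['torque'])
cmd([582,-193,130],96.45)
```

```text
[ 0.0182455  -0.03912649 -0.0330125 ]
pos [541.9 204.3 125.9] rot [-1.7951e+02  7.0000e-02  8.1290e+01] F [ 0.5 -0.2 -5.5] w 13.5 t 5.43
shift [-0.7732  0.1996 -0.009 ] turn -0.3369
```

View pics/w4.png

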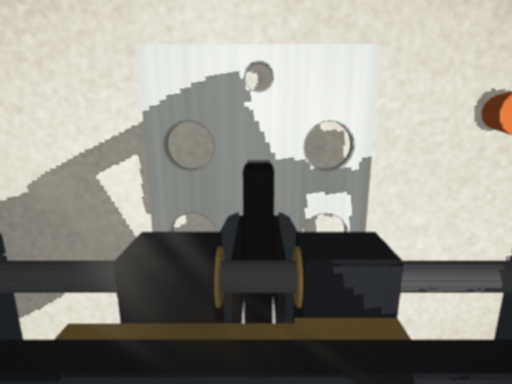

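The plate is held square. The front pin hole is at (259,77) and the front edge is at row 44. I'll work out its position in the hand.

Run:
```python
from h import *
H=np.array(env.camera_params('wrist')['hand_eye']);K=np.array(env.camera_params('wrist')['camera_matrix'])
im=cv2.imread('pics/w4.png');g=cv2.cvtColor(im,cv2.COLOR_BGR2GRAY)
gg=cv2.resize(g[50:105,230:290],None,fx=8,fy=8,interpolation=cv2.INTER_CUBIC)
def tool(uv,z):
    d=H[:3,:3]@np.linalg.inv(K)@np.array([uv[0],uv[1],1.]);o=H[:3,3];return o+d*(z-o[2])/d[2]
for uv in [(259,76.5),(259,77.5),(137.5,60),(380,60),(259,43.5),(190,145),(328,145)]: print(uv,np.round(tool(uv,10),1),np.round(tool(uv,18),1))
cv2.imwrite('pics/w4z.png',gg)
```

```text
(259, 76.5) [85.1  1.1 10. ] [85.7  1.1 18. ]
(259, 77.5) [84.6  1.1 10. ] [85.3  1.1 18. ]
(137.5, 60) [ 92.8 -58.9  10. ] [ 93.8 -61.6  18. ]
(380, 60) [92.8 60.8 10. ] [93.8 63.4 18. ]
(259, 43.5) [100.4   1.   10. ] [101.7   1.1  18. ]
(190, 145) [ 51.1 -35.1  10. ] [ 50.2 -36.7  18. ]
(328, 145) [51.1 37.3 10. ] [50.2 38.9 18. ]
```

View pics/w4z.png

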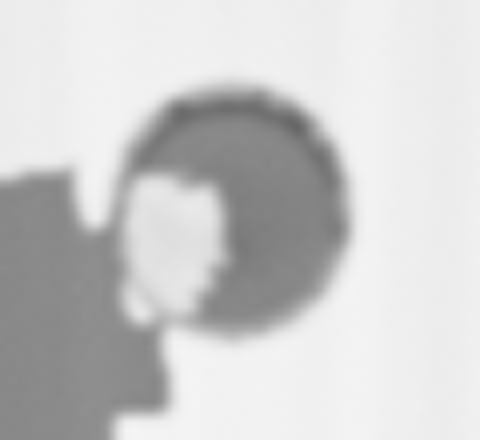

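>>> arm_command(targets=[[1,-0.05,0.013,-0.009,-0.03],[1,-0.12,0.03,-0.009,-0.08],[1,-0.2,0.05,-0.009,-0.12],[1,-0.28,0.07,-0.009,-0.16],[1,-0.36,0.09,-0.009,-0.2],[1,-0.44,0.11,-0.009,-0.24],[1,-0.52,0.135,-0.009,-0.29],[1,-0.6,0.155,-0.009,-0.33]])

```text
time_s: 6.1
ee_pos: [571.8, -105.8, 127.3]
ee_rot: [-179.3, -0.1, 96.2]
force: [1.9, 1.0, -5.2]
gripper_width: 13.8
```

```bash
python3 -c "
from h import *
cmd([581,-193.3,110],96.45)"
```

```text
pos [ 571.8 -105.8  127.3] rot [-1.7927e+02 -1.3000e-01  9.6240e+01] F [ 1.9  1.  -5.2] w 13.8 t 6.1
shift [-0.176  -0.0003  0.0341] turn -0.0046
```

>>> arm_command(targets=[[1,-0.07,0,0.01,0],[1,-0.13,0,0.02,-0.005],[1,-0.165,0,0.034,-0.005],[1,-0.176,0,0.034,-0.005],[1,-0.176,0,0.034,-0.005],[1,-0.176,0,0.034,-0.005],[1,-0.176,0,0.034,-0.005],[1,-0.176,0,0.034,-0.005]])

```text
time_s: 6.77
ee_pos: [581.1, -191.9, 110.0]
ee_rot: [-179.3, -0.2, 96.6]
force: [0.7, -0.1, -4.7]
gripper_width: 13.7
```

```bash
python3 -c "
from h import *
st=env.state();im=env.grab_frame('wrist')[:,:,::-1];cv2.imwrite('pics/w5.png',im)
cmd([581,-193.3,85],96.45);print(env.state()['torque'])"
```

```text
pos [ 581.2 -192.   110.3] rot [-1.7928e+02 -1.5000e-01  9.6560e+01] F [ 0.3  0.3 -5.7] w 13.6 t 6.82
shift [-0.0027 -0.0001  0.0505] turn 0.0024
[ 0.00335658 -0.11384129 -0.02233266]
```

View pics/w5.png

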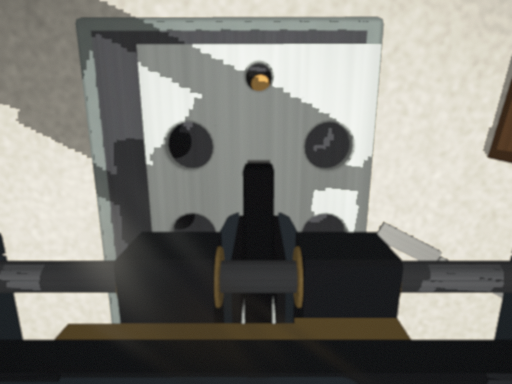

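Pin a shows through the front hole as brass near (260,80). I'll compute its offset.

Run:
```python
from h import *
H=np.array(env.camera_params('wrist')['hand_eye']);K=np.array(env.camera_params('wrist')['camera_matrix'])
Hi=np.linalg.inv(H)
def pj(X): q=K@(Hi[:3,:3]@np.array(X)+Hi[:3,3]);return q[:2]/q[2],K[0,0]/q[2]
print(pj((85.3,1.1,48.3)),pj((85.3,1.1,10)),pj((85.3,1.1,18)))
im=cv2.imread('pics/w5.png')
h,s,v=[a.astype(int) for a in cv2.split(cv2.cvtColor(im,cv2.COLOR_BGR2HSV))]
m=(h>8)&(h<28)&(s>100)&(v>70);m[:60]=0;m[100:]=0;m[:,:240]=0;m[:,280:]=0
ys,xs=np.nonzero(m);print(xs.min(),xs.max(),ys.min(),ys.max(),xs.mean(),ys.mean(),m.sum())
cv2.imwrite('pics/w5z.png',cv2.resize(im[55:100,235:285],None,fx=10,fy=10,interpolation=cv2.INTER_CUBIC))
```

```text
(array([259.1473718 ,  81.18162836]), np.float64(1.646401872765098)) (array([259.31420521,  75.7784755 ]), np.float64(2.0040302860808197)) (array([259.27362897,  77.09259862]), np.float64(1.9170500026985546))
251 269 74 89 259.74590163934425 81.69262295081967 244
```

View pics/w5z.png

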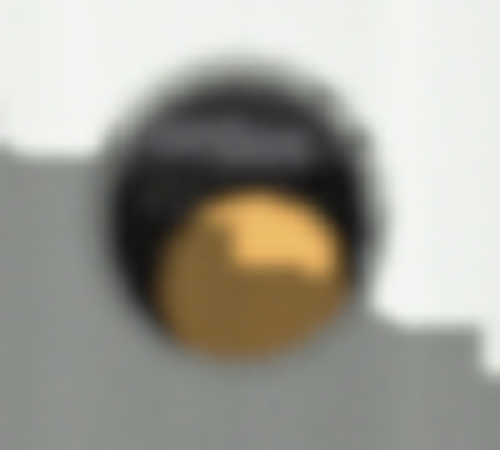

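>>> arm_command(targets=[[1,-0.001,0.0016,0.02,0],[1,-0.001,0.0016,0.04,0],[1,-0.001,0.0016,0.05,0],[1,-0.001,0.0016,0.052,0],[1,-0.001,0.0016,0.052,0]])

```text
time_s: 7.23
ee_pos: [581.2, -192.1, 83.2]
ee_rot: [-179.2, -0.2, 96.6]
force: [-0.1, 0.4, -4.5]
gripper_width: 13.6
```

Run:
```python
from h import *
st=env.state();im=env.grab_frame('wrist')[:,:,::-1]
cv2.imwrite('pics/w6.png',im);cv2.imwrite('pics/w6z.png',cv2.resize(im[55:100,235:285],None,fx=10,fy=10,interpolation=cv2.INTER_CUBIC))
s2=env.grab_frame('scene')[:,:,::-1];cv2.imwrite('pics/s6z.png',cv2.resize(s2[115:225,165:295],None,fx=5,fy=5,interpolation=cv2.INTER_CUBIC))
cmd([581,-193.3,85],96.5,st);cmd([581,-193.3,85],96.5)
```

```text
pos [ 581.2 -192.1   83.2] rot [-179.17   -0.2    96.57] F [-0.1  0.4 -4.5] w 13.6 t 7.23
shift [-0.0024 -0.0007 -0.0036] turn 0.0015
pos [ 581.9 -192.5   84.3] rot [-1.7929e+02 -1.4000e-01  9.6560e+01] F [ 0.4 -0.6 -5. ] w 13.9 t 7.33
shift [-0.0014 -0.0021 -0.0015] turn 0.0014
```

View pics/w6z.png

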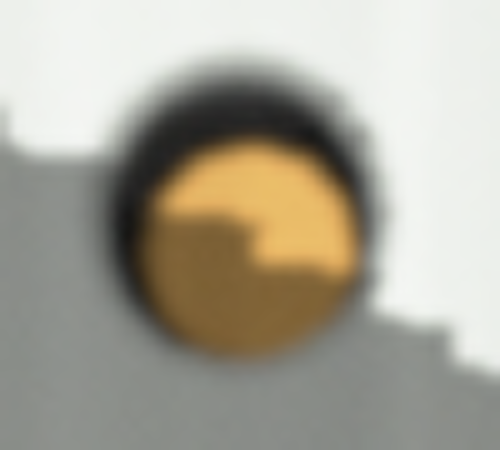

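View pics/s6z.png

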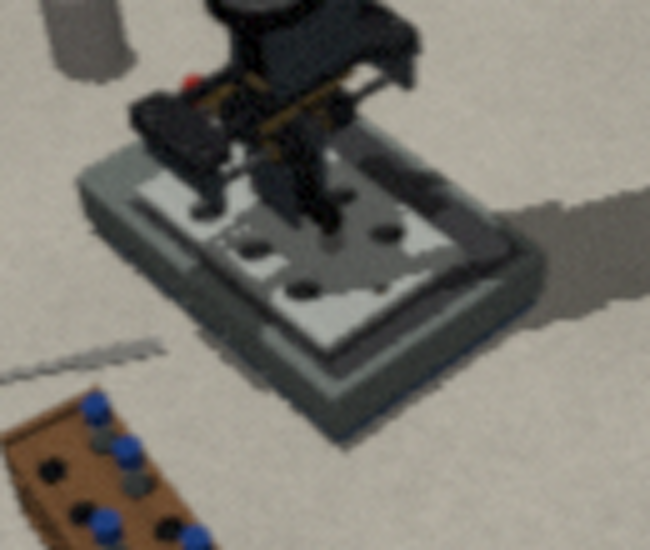

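>>> arm_command(targets=[[1,-0.0008,0.001,0.002,0],[1,-0.0008,0.001,0.005,0],[1,-0.0008,0.001,0.008,0],[1,-0.0008,0.001,0.009,0],[1,-0.0008,0.001,0.01,0]])

```text
time_s: 7.75
ee_pos: [582.3, -192.8, 79.1]
ee_rot: [-179.3, -0.1, 96.6]
force: [0.3, 0.4, -4.1]
gripper_width: 13.9
```

Run:
```python
from h import *
st=env.state();im=env.grab_frame('wrist')[:,:,::-1]
cv2.imwrite('pics/w7z.png',cv2.resize(im[55:100,235:285],None,fx=10,fy=10,interpolation=cv2.INTER_CUBIC))
print(st['torque']);cmd([581,-193.3,85],96.5,st);cmd([581,-193.3,85],96.5)
```

```text
[-0.01359008 -0.08325009 -0.02679742]
pos [ 582.3 -192.8   79.1] rot [-1.7928e+02 -1.5000e-01  9.6550e+01] F [ 0.3  0.4 -4.1] w 13.9 t 7.75
shift [-0.0007 -0.0029 -0.0117] turn 0.0012
pos [ 582.3 -192.8   79.1] rot [-1.7928e+02 -1.5000e-01  9.6550e+01] F [-0.4  0.  -4.1] w 13.6 t 7.8
shift [-0.0007 -0.0029 -0.0118] turn 0.0012
```

View pics/w7z.png

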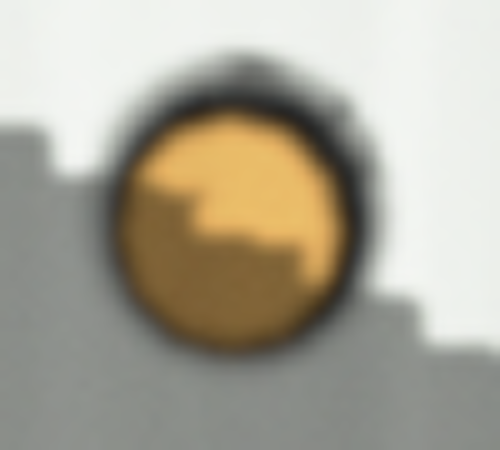

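The pin is nearly centred in hole a, so I'll lower gently.

>>> arm_command(targets=[[1,0,-0.0004,0.001,0],[1,0,-0.0004,0.002,0],[1,0,-0.0004,0.003,0],[1,0,-0.0004,0.004,0],[1,0,-0.0004,0.004,0]])

```text
time_s: 8.22
ee_pos: [582.0, -192.8, 77.0]
ee_rot: [-179.3, -0.2, 96.6]
force: [0.3, -0.3, -4.4]
gripper_width: 13.8
```

Run:
```python
from h import *
st=env.state();print(st['torque']);cmd([581,-193.3,85],96.5,st)
```

```text
[-0.01700722 -0.09585552 -0.03338094]
pos [ 582.  -192.8   77. ] rot [-1.7927e+02 -1.5000e-01  9.6560e+01] F [ 0.3 -0.3 -4.4] w 13.8 t 8.22
shift [-0.0008 -0.0023 -0.016 ] turn 0.0013
```

>>> arm_command(targets=[[1,0,0,0.001,0],[1,0,0,0.002,0],[1,0,0,0.003,0],[1,0,0,0.004,0],[1,0,0,0.004,0]])

```text
time_s: 8.63
ee_pos: [581.9, -192.7, 74.8]
ee_rot: [-179.3, -0.2, 96.6]
force: [0.5, 0.4, -5.3]
gripper_width: 13.8
```

Run:
```python
from h import *
st=env.state();print(st['torque']);cmd([581,-193.3,85],96.5,st)
```

```text
[-0.01301642 -0.0707782   0.02446561]
pos [ 581.9 -192.7   74.8] rot [-1.7926e+02 -1.6000e-01  9.6550e+01] F [ 0.5  0.4 -5.3] w 13.8 t 8.63
shift [-0.0008 -0.0022 -0.0203] turn 0.0012
```

Down 5 mm past the pin tops without any contact force, so the holes are going over the pins. I'll go down to deck contact.

>>> arm_command(targets=[[1,0,0,0.001,0],[1,0,0,0.002,0],[1,0,0,0.003,0],[1,0,0,0.004,0],[1,0,0,0.004,0]])

```text
time_s: 9.05
ee_pos: [581.8, -192.7, 73.4]
ee_rot: [-179.3, -0.2, 96.6]
force: [-2.2, 1.1, -0.8]
gripper_width: 13.6
```

Run:
```python
from h import *
st=env.state();print(st['torque']);cmd([581,-193.3,85],96.5,st)
im=env.grab_frame('wrist')[:,:,::-1];cv2.imwrite('pics/w8.png',im)
s2=env.grab_frame('scene')[:,:,::-1];cv2.imwrite('pics/s8z.png',cv2.resize(s2[115:225,165:295],None,fx=5,fy=5,interpolation=cv2.INTER_CUBIC))
```

```text
[ 0.01739245  0.03979745 -0.04460404]
pos [ 581.8 -192.7   73.4] rot [-1.7926e+02 -1.5000e-01  9.6560e+01] F [-2.2  1.1 -0.8] w 13.6 t 9.05
shift [-0.0009 -0.0021 -0.0232] turn 0.0012
```

View pics/w8.png

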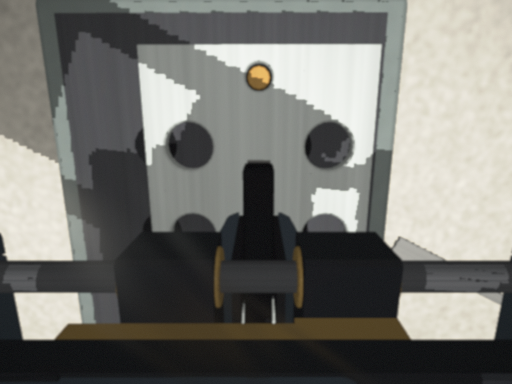

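View pics/s8z.png

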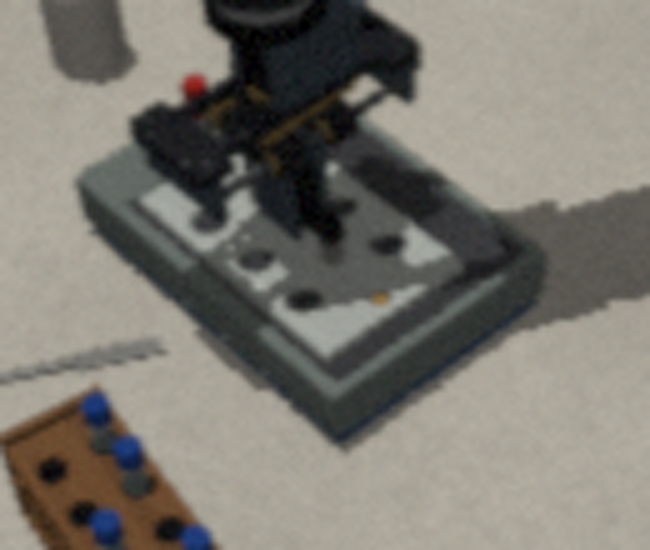

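Pin a sits centred in its hole at (259,77), and the deck is now carrying most of the weight. Releasing.

>>> arm_command(targets=[[0.8,0,0,0.001,0],[0.7,0,0,0.001,0],[0.6,0,0,0.001,0],[0.6,0,0,0.001,0],[0.6,0,0,0.001,0],[0.6,0,0,0.001,0]])

```text
time_s: 9.65
ee_pos: [582.0, -192.8, 72.9]
ee_rot: [-179.3, -0.1, 96.6]
force: [0.2, -0.4, 0.5]
gripper_width: 36.4
```

Run:
```python
from h import *
st=env.state();print(st['torque']);cmd([581,-193.3,85],96.5,st)
```

```text
[ 0.0192208  -0.13278204  0.048658  ]
pos [ 582.  -192.8   72.9] rot [-1.7928e+02 -1.4000e-01  9.6560e+01] F [ 0.2 -0.4  0.5] w 36.4 t 9.65
shift [-0.0008 -0.0023 -0.0242] turn 0.0013
```

>>> arm_command(targets=[[0.5,0,0,-0.04,0],[0.3,0,0,-0.1,0],[0.3,-0.02,0,-0.18,0],[0.3,-0.08,0,-0.26,0],[1,-0.16,0,-0.34,0],[1,-0.24,0,-0.36,0],[1,-0.26,0,-0.36,0],[1,-0.26,0,-0.36,0]])

```text
time_s: 10.32
ee_pos: [600.1, -328.1, 254.9]
ee_rot: [-179.5, 0.2, 96.3]
force: [-0.6, 0.7, -0.8]
gripper_width: 39.8
```

>>> arm_command(targets=[[1,0,0,0,0],[1,0,0,0,0],[1,0,0,0,0]])

```text
time_s: 10.57
ee_pos: [599.8, -327.2, 254.3]
ee_rot: [-179.5, 0.2, 96.3]
force: [0.6, 0.4, 0.1]
gripper_width: 19.2
```

Run:
```python
from h import *
st=env.state();im=env.grab_frame('wrist')[:,:,::-1];cv2.imwrite('pics/w9.png',im)
s2=env.grab_frame('scene')[:,:,::-1];cv2.imwrite('pics/s9z.png',cv2.resize(s2[115:225,165:295],None,fx=5,fy=5,interpolation=cv2.INTER_CUBIC))
c=cam('wrist',st);H,S,V=[a.astype(int) for a in cv2.split(cv2.cvtColor(im,cv2.COLOR_BGR2HSV))]
R=np.zeros(H.shape,bool);R[0:222,165:360]=1
for a,q in blobs((H>8)&(H<28)&(S>100)&(V>90)&R,20): print('brass',a,q,np.round(onz(c,q,61.5),1))
for a,q in blobs(((H<6)|(H>174))&(S>140)&(V>60)&R,20): print('red',a,q,np.round(onz(c,q,92),1))
cmd([595,-372,120],96.5)
```

```text
brass 88 [257.3  125.58] [ 591.9 -277.2   61.5]
red 270 [237.32 176.5 ] [ 577.9 -326.9   92. ]
pos [ 599.9 -326.8  254.4] rot [-1.7948e+02  1.6000e-01  9.6380e+01] F [ 0.   0.3 -0.1] w 11.0 t 10.67
shift [-0.088  -0.0173  0.2692] turn -0.0027
```

View pics/w9.png

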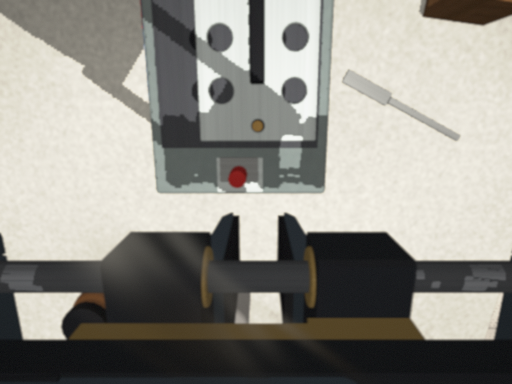

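View pics/s9z.png

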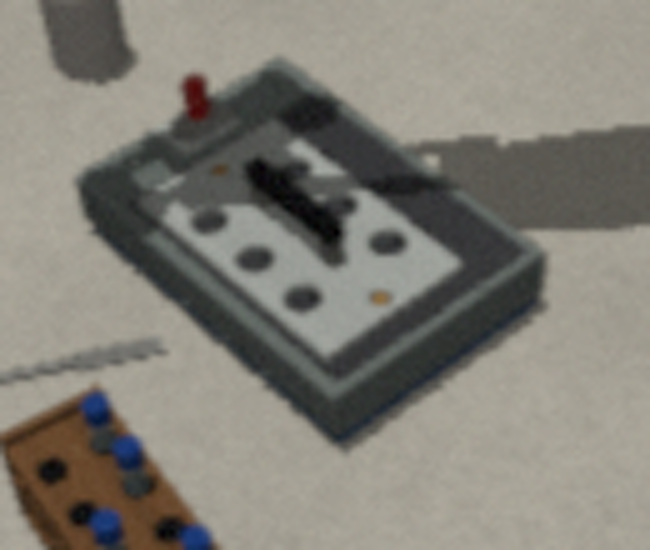

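Both brass pins show in the plate's holes, b at (257,125) in the wrist view and a at (380,298) in the scene crop, and the plate lies flat. The knob is at about (577,-326.5). Next I'll put the closed fingers behind the knob, on its -y side.

Run:
```python
from h import *
cmd([582,-375,130],96.4)
t=cv2.imread('pics/top0.png');c=cam('top');print(onz(c,(412,189),125),onz(c,(418,242),85))
```

```text
pos [ 599.9 -326.8  254.4] rot [-1.7948e+02  1.6000e-01  9.6380e+01] F [ 0.   0.3 -0.1] w 11.0 t 10.67
shift [-0.0911 -0.044   0.2495] turn -0.0005
[ 577.310782   -510.39565186  125.        ] [ 414.96495501 -536.4104429    85.        ]
```

>>> arm_command(targets=[[1,-0.06,-0.03,0,0],[1,-0.091,-0.044,0.06,0],[1,-0.091,-0.044,0.13,0],[1,-0.091,-0.044,0.2,0],[1,-0.091,-0.044,0.25,0],[1,-0.091,-0.044,0.25,0],[1,-0.091,-0.044,0.25,0]])

```text
time_s: 11.25
ee_pos: [581.5, -373.7, 128.6]
ee_rot: [-179.3, 0.0, 96.4]
force: [0.1, -0.4, 0.5]
gripper_width: 0.5
```

Run:
```python
from h import *
cmd([582,-375,80],96.4)
```

```text
pos [ 581.5 -373.7  128.6] rot [-1.7933e+02  3.0000e-02  9.6430e+01] F [ 0.1 -0.4  0.5] w 0.5 t 11.25
shift [-0.0026  0.0018  0.0972] turn 0.0007
```

>>> arm_command(targets=[[1,-0.002,0.001,0.04,0],[1,-0.002,0.001,0.08,0],[1,-0.002,0.001,0.096,0],[1,-0.002,0.001,0.096,0],[1,-0.002,0.001,0.096,0]])

```text
time_s: 11.67
ee_pos: [582.6, -375.1, 82.4]
ee_rot: [-179.4, 0.1, 96.5]
force: [0.2, -0.5, 0.0]
gripper_width: 0.5
```

Run:
```python
from h import *
cmd([577,-330,80],96.4)
s2=env.grab_frame('scene')[:,:,::-1];cv2.imwrite('pics/s10z.png',cv2.resize(s2[85:215,145:295],None,fx=5,fy=4.6,interpolation=cv2.INTER_CUBIC))
```

```text
pos [ 582.6 -375.1   82.4] rot [-1.7945e+02  1.3000e-01  9.6450e+01] F [ 0.2 -0.5  0. ] w 0.5 t 11.67
shift [ 0.0908 -0.0009  0.0047] turn 0.0012
```

View pics/s10z.png

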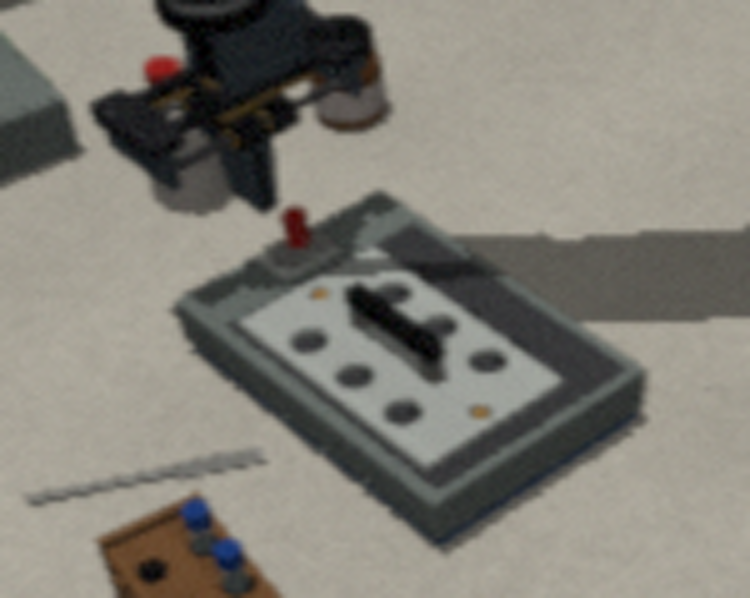

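>>> arm_command(targets=[[1,0.015,0,0.002,0],[1,0.03,0,0.002,0],[1,0.045,0,0.002,0],[1,0.06,0,0.002,0],[1,0.072,0,0.002,0],[1,0.084,0,0.002,0],[1,0.084,0,0.002,0]])

```text
time_s: 12.3
ee_pos: [578.0, -332.2, 82.1]
ee_rot: [-179.5, 0.1, 96.5]
force: [-0.2, -0.1, 0.2]
gripper_width: 0.4
```

Run:
```python
from h import *
cmd([577,-330,80],96.4)
s2=env.grab_frame('scene')[:,:,::-1];cv2.imwrite('pics/s11z.png',cv2.resize(s2[85:215,145:295],None,fx=5,fy=4.6,interpolation=cv2.INTER_CUBIC))
```

```text
pos [ 578.  -332.2   82.1] rot [-1.7949e+02  1.4000e-01  9.6500e+01] F [-0.2 -0.1  0.2] w 0.4 t 12.3
shift [ 0.0046 -0.0014  0.0042] turn 0.0021
```

View pics/s11z.png

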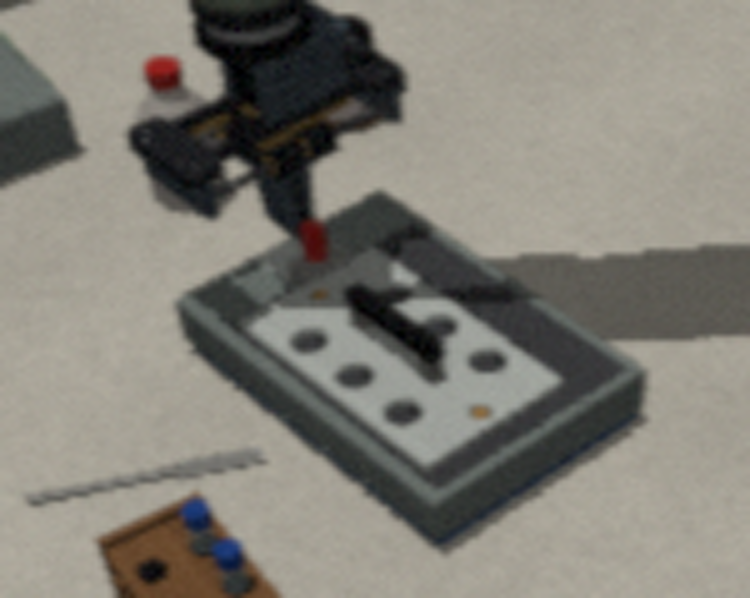

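The knob has moved with the fingers, as the scene crop shows with the knob now near (313,240). I'll push on gently to the stop.

>>> arm_command(targets=[[1,0.006,0,0,0],[1,0.012,0,0,0],[1,0.016,0,0,0],[1,0.02,0,0,0],[1,0.022,0,0,0]])

```text
time_s: 12.77
ee_pos: [576.9, -323.0, 81.8]
ee_rot: [-179.5, 0.3, 96.5]
force: [-0.1, -7.8, -1.6]
gripper_width: 0.3
```

Run:
```python
from h import *
cmd([577,-330,80],96.4)
```

```text
pos [ 576.9 -323.    81.8] rot [-179.49    0.3    96.53] F [-0.1 -7.8 -1.6] w 0.3 t 12.77
shift [-0.0139 -0.0014  0.0036] turn 0.0028
```

>>> arm_command(targets=[[1,0.002,0,0,0],[1,0.004,0,0,0],[1,0.004,0,0,0]])

```text
time_s: 13.02
ee_pos: [576.9, -323.1, 81.9]
ee_rot: [-179.5, 0.5, 96.6]
force: [0.6, -7.1, -1.3]
gripper_width: 0.6
```

>>> arm_command(targets=[[1,-0.02,0,0,0],[1,-0.05,0,0,0],[1,-0.05,0,-0.06,0],[1,-0.05,0,-0.14,0],[1,-0.05,0,-0.22,0],[1,-0.05,0,-0.3,0],[1,-0.05,0,-0.34,0],[1,-0.05,0,-0.34,0]])

```text
time_s: 13.68
ee_pos: [583.1, -347.9, 258.7]
ee_rot: [179.9, 0.9, 96.5]
force: [-0.2, 0.2, -0.3]
gripper_width: 0.3
```

Run:
```python
from h import *
st=env.state();im=env.grab_frame('wrist')[:,:,::-1];cv2.imwrite('pics/w12.png',im)
s2=env.grab_frame('scene')[:,:,::-1];cv2.imwrite('pics/s12z.png',cv2.resize(s2[85:215,145:295],None,fx=5,fy=4.6,interpolation=cv2.INTER_CUBIC))
c=cam('wrist',st);H,S,V=[a.astype(int) for a in cv2.split(cv2.cvtColor(im,cv2.COLOR_BGR2HSV))]
R=np.zeros(H.shape,bool);R[0:230,165:360]=1
for a,q in blobs((H>8)&(H<28)&(S>100)&(V>60)&R,20): print('brass',a,q,np.round(onz(c,q,61.5),1))
for a,q in blobs(((H<6)|(H>174))&(S>140)&(V>60)&R,20): print('red',a,q,np.round(onz(c,q,92),1))
cmd([577,-330,80],96.4)
```

```text
brass 78 [273.81 103.6 ] [ 591.9 -276.3   61.5]
red 250 [254.27 125.29] [ 574.3 -298.4   92. ]
pos [ 581.1 -346.6  252.5] rot [-179.58    0.54   96.53] F [ 0.  -0.2  0.1] w 0.6 t 13.78
shift [ 0.0372 -0.0018  0.3447] turn 0.0029
```

View pics/w12.png

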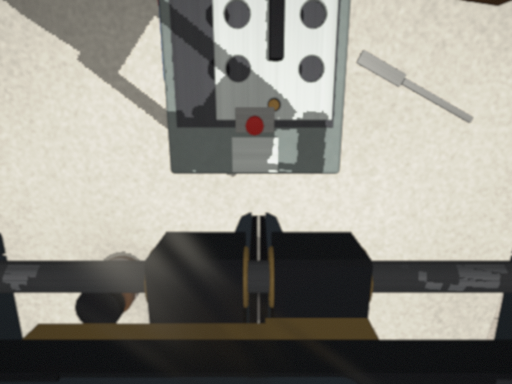

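View pics/s12z.png

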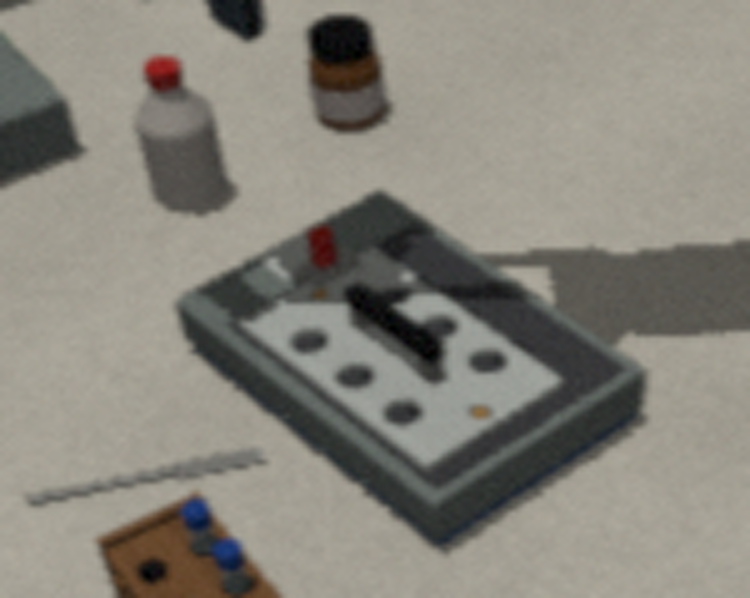

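```bash
python3 -c "
from workcell import env
print(env.job_done())"
```

```text
the job is handed in; nothing more can be done
None
```

The plate is seated on the deck over both pins, the latch is pushed in to its stop over the plate's edge, and I handed the job in at about 13.8 s of the 61 s allowed. No verdict is reported.

**Fitting:** I found the pins with the wrist camera and lined up the front hole by looking at the pin through it. The plate then went down over both pins without sliding or a search. The wrist showed only the plate's weight until the deck took the load, with side forces under about 2.5 N.

**Plate check:** After release, both brass pins showed in their holes and the plate looked flat in two views. I judged flatness by eye, not by measurement.

**Latch check:** The knob moved about 28 mm and ended at about y = -103 in the heater's frame, where -104 is expected at the stop. The last push met a steady 7 to 8 N with no further travel, against about 2 N to slide it, so I took that as the stop.

**Other things:** The arm is clear and touching nothing. The wash bottle, jar, scoop and the visible part of the rack looked undisturbed in the last pictures. I did not re-check the flask, beaker or bung, but the arm was never low near them.

**Disagreements:** The wrist camera read about 1 mm off sideways. The heater's angle came out between 4° and 7° in different measurements, and I used 6.5°, which fitted.

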